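Clamp a glued brush ferrule in the ratchet clamp, then release it

ROBOT

A 6-joint arm with a two-finger parallel gripper is mounted at the origin on a cart in front of the work surface, level with it; the furniture and walls round the work are solid. World frame = base frame: x ahead of the robot, y to its left, z up, the work surface at z = 0. Lengths are in m, angles in degrees, forces in N, time in s.
With the tool pointing down it reaches from about 0.375 to 0.9 m from the base axis. Payload 3.1 kg.
Tool frame: the origin (TCP) lies between the finger pads; the fingertips stand 11 mm ahead of it and the grasp point (between the pads) lies 8 mm behind it; z points along the fingers, y is the direction in which the jaws open and shut (so a half turn about z gives the same grasp; the last joint's range is limited). The gripper opens to 87 mm and grips with 3 to 60 N. Pads are 19 mm wide; open, the fingers measure 117 mm over their backs; the gripper's body (75 mm by 190 mm) begins 51 mm behind the grasp point.
Start: joints at [-76.232, 30.224, 82.088, -0, 67.689, -10.227], TCP at [0.254, -0.571, 0.234] pointing down, gripper open.
Joint ranges: [-176.69, 176.69], [-43.24, 126.21], [12.49, 139.97], [-82, 262], [0, 151.66], [-163.58, 163.58]. Speed limits (degrees/s): [159.86, 159.86, 180, 180, 180, 180].

INTERFACE

Orientations are given as a 3x3 rotation matrix whose columns are the frame's x, y, z axes.
In Python, from rig import bot, vision gives the robot as it stands. The module is installed in compiled form; this text tells all that it offers.
- The arm moves only by the tool jog_arm, never from a script. Its argument "rows" is a list of rows, each an object with "dp": the shift along the tool's x, y, z in mm, a list of three; "turn": the turn, a rotation vector about the tool's x, y, z in degrees, a list of three; "grip": the opening, from 0 (shut) to 1 (fully open). A call has 1 to 10 rows; each row is the pose to reach, as a shift and turn from the pose commanded when the call began, along the tool's axes at that moment; what a row does not reach only later rows make up. A row lasts 1/10 s, in which the tool goes at most 50 mm and 8.59 degrees, less where a joint would pass 70% of its speed; a pose out of reach is approached as far as the arm can. A call with a gripper value outside its range is refused whole. The fingers move at their own pace and stop on an object; the grip force is fixed at half the most. Time passes only in rows, so rows that repeat a pose let the fingers close. It gives the time, the measured TCP pose, the force and the opening at its end, in the units of the state.
- bot.read_state(): the state, without advancing time (a new reading comes with each control period).
- vision.capture(name): name is "scene" or "top" or "wrist"; returns (picture, depth): 384x512x3 uint8, red, green, blue; 384x512 float32, m along the optical axis (not along the pixel's ray), 0 where there is no reading.
- vision.camera_info(name): a dict with "vertical_fov" (degrees; the focal length in pixels is half the picture's height over the tangent of half this angle, whatever the lens; pixels are square), "cx", "cy" (the principal point, pixels), "position" and "rotation" of the camera in the world. Camera axes: x right, y down, z forward; pixel columns grow to the right and rows downward; lengths in m; the calibration is good to about 2 mm. The wrist camera is an equidistant fisheye: a pixel r from the principal point sees the ray r / f radians off the axis. A picture is of the moment at which its call begins: read the wrist's pose just before it. camera_info takes no time and is no camera call; for the wrist camera it gives the pose at the moment of the call.
- bot.hand_in(): hands the job in, once; it reports no verdict.
The state is a dict: "time_s": time; "joint_positions": joint angles; "qvel": joint speeds; "tau": joint torques, N m; "position": TCP position; "tcp_rot": TCP orientation; "force": force on the tool from outside, world axes, zero at the start; "moment": the same for the moment, N m; "opening": opening from 0.0 (shut) to 1.0 (fully open).
Only numpy, scipy, OpenCV 4.12 (cv2) and the standard library are available. Lean on these libraries where they do the work, as an engineer would, in place of code of your own. Each camera call takes 0.05 s, during which the arm holds its last target.

TASK

The brass ferrule of the upright brush has just been glued. Close the bench clamp's handles on it gently, only until the ratchet's first notch holds them by itself - any tighter crushes the ferrule - and take your hand off for two seconds so that the glue grabs. Then press the tall handle sideways out of its plane (downwards, as the clamp lies flat) to free the teeth, let the clamp spring fully open, and leave the loose things round it alone.

Things in the scene. Friction and masses are not known exactly. Their poses are not given: they have to be found in the camera images.
- stand: Fixed grey stand of a locking clamp (like a hemostat) lying flat 52 mm above the table. Base plate 150 x 85 x 12 mm. Origin on the table below the pivot; x runs along the clamp's mid-line towards the jaws, -x to the handles, y left, z up. Nothing lies under the handle ends. Fixed handle on the +y side, moving one on the -y side.
- pivot (a point): Hinge of the moving handle: vertical axis through this point, 52 mm above the table; axes as the stand's. The fixed handle's grip ends 120 mm behind it, 11 to 23 mm left of the mid-line (its set differs from start to start), 12 mm thick, top 60 mm above the table. A brass ratchet arm joins the handles 84 to 96 mm behind the pivot, top 65 mm above the table.
- jaws (a point): Point between the jaws, 56 mm ahead of the pivot (on the stand). The upright brush with its glued brass ferrule, 13 mm thick, stands within 3 mm of it, about 245 mm tall, held by a clip on the fixed jaw. The moving jaw is sprung: the more the handle is closed past touching, the harder it squeezes the ferrule.
- clamp (a joint): Angle of the moving handle, rad: 0 = open (sprung open), grows as it is pushed towards the fixed handle (clockwise from above); stop 0.34. Three notches 0.06 apart. The first catches somewhere from 0.11 to 0.23, differently at each start, so it must be felt: the push (2 N at first, 5 to 10 N at the end) drops as the tooth falls in, and the handle then stays when let go. 0.04 beyond, the ferrule is crushed.
- release (a joint): Sideways (downward) flex of the moving handle, rad: 0 at rest, grows as its tall tab is pressed down, stop 0.12 (10 mm). Pressed about 0.035 (3 mm at the tab, about 3 N) the teeth are free and the handle springs open from under the finger by itself. Let up before that, it stays locked. It also dips while the teeth ride over one another in closing.
- thumb_tab (a point): Centre of the top of the tall polished, slippery steel tab on the moving handle's end, 120 mm from the pivot, 70 mm above the table; at clamp = 0 it is 0.262 rad off the mid-line. Tab 34 mm long (point x, towards the pivot), 12 mm thick (point y, towards the fixed handle), from 44 to 70 mm above the table. Push its outer side (-y) to close, its top to release.
- glue_stick: Loose bystander: yellow glue stick with blue cap, 26 mm diameter, 89 mm tall, upright. Origin at the centre of its underside. Must stay where it is.
- amber_ink: Loose bystander: amber ink bottle with white cap, 43 mm diameter, 60 mm tall, upright. Origin at the centre of its underside. Must stay where it is.
- eraser: Loose bystander: blue and white eraser, 23 x 60 x 13 mm, lying. Origin at the centre of its underside. Must stay where it is.

How it is judged (in metres and radians):
On the way, in this order (a step that is already met when the one before it is completed fails the run):
1. the clamp is locked on the ferrule by its own ratchet, the robot touching nothing, for 1.5 s (value of joint clamp above 0.09 rad and contact force between each of the fingers, the arm and anything else below 0.1 N), for 1.5 s.
2. the tall handle is pressed down while still closed (value of joint release above 0.02 rad and value of joint clamp above 0.07 rad), for 0.01 s.
At the end, for the whole second after the job is handed in: The clamp stands fully open (joint below 0.03 rad), its tail unpressed (below 0.02 rad), at rest (value of joint clamp below 0.03 rad and value of joint release below 0.02 rad and velocity of joint clamp below 0.05 rad/s); the robot touches nothing.
It fails at once if the ferrule is crushed: the sprung jaw presses it with more than 12.5 N (contact force between moving_jaw and ferrule above 12.5 N).
It fails at once if the robot presses on anything with more than 25 N (contact force between any of the fingers, the arm and anything else above 25 N).
It fails at once if the glue stick is moved by more than 15 mm or tipped (distance of glue_stick from where it was at the start of the episode above 0.015 m or angle between glue_stick's own z axis and vertical above 0.3 rad).
It fails at once if the ink bottle is moved by more than 15 mm or tipped (distance of amber_ink from where it was at the start of the episode above 0.015 m or angle between amber_ink's own z axis and vertical above 0.3 rad).
It fails at once if the eraser is moved by more than 15 mm or tipped (distance of eraser from where it was at the start of the episode above 0.015 m or angle between eraser's own z axis and vertical above 0.3 rad).
It also fails if it takes over 66 s, if anything falls off the work surface, if the arm or the gripper's body presses on something with over 40 N, if the wrist force passes 120 N, or if a joint passes its speed limit or range.

## Working session

There is one attempt and no reset: what is moved stays moved. The work goes in short steps, Python scripts to look and compute and a tool call to move; the robot and the scene stay as the last step left them, time stands still between calls to the robot, and variables do not carry over. Pictures are saved under pics/ and viewed, and the job is handed in when it is done.

Besides the shell and the picture viewer there is one more tool, called after "Emit:" as name(argument=value, ...) on one line, values as JSON. jog_arm: Moves the arm, as the interface text tells. Its arguments: {"type":"object","properties":{"rows":{"type":"array"}},"required":["rows"]}

```bash
mkdir -p pics
python3 - <<'E'
from rig import bot, vision
import cv2
s=bot.read_state(); print(s)
for n in ["scene","top"]:
    p,d=vision.capture(n); cv2.imwrite(f"pics/{n}1.png",p[:,:,::-1]); print(n,vision.camera_info(n))
E
```

```text
{'time_s': 0.0, 'joint_positions': array([-7.62312662e+01,  3.02779164e+01,  8.21567295e+01, -7.90654006e-04,
        6.76883139e+01, -1.02269981e+01]), 'qvel': array([ 0.09193785, -0.05665404,  0.07461301, -0.12316094, -0.03654056,
        0.0889232 ]), 'tau': array([ 9.17746693e-04, -4.40039241e+01, -1.76590562e+01,  6.33442705e-02,
        5.82565984e-02, -1.71708280e-04]), 'position': array([ 0.25402295, -0.57027394,  0.23258095]), 'tcp_rot': array([[ 9.13573714e-01,  4.06672835e-01, -5.23167447e-04],
       [ 4.06673004e-01, -9.13571418e-01,  2.08134560e-03],
       [ 3.68475890e-04, -2.11422071e-03, -9.99997697e-01]]), 'force': array([-0.34891066,  0.57343074, -0.00738479]), 'moment': array([ 0.01819271,  0.03432768, -0.01064942]), 'opening': 1.000153823920497}
scene {'vertical_fov': 42.806984328610305, 'cx': 253.1152145867139, 'cy': 190.63886818302493, 'position': array([0.20196815, 0.43593914, 0.83789738]), 'rotation': array([[-0.78213294, -0.484322  ,  0.39204625],
       [-0.62300669,  0.5962767 , -0.50627735],
       [ 0.01143321, -0.64022363, -0.7681035 ]])}
top {'vertical_fov': 53.07700741713106, 'cx': 246.7706336225004, 'cy': 186.18724569002285, 'position': array([ 0.55195171, -0.07570527,  0.93812828]), 'rotation': array([[-0.01013595, -0.99864237,  0.0510949 ],
       [-0.99948162,  0.01167947,  0.03000128],
       [-0.03055731, -0.05076432, -0.99824307]])}
```

View pics/scene1.png

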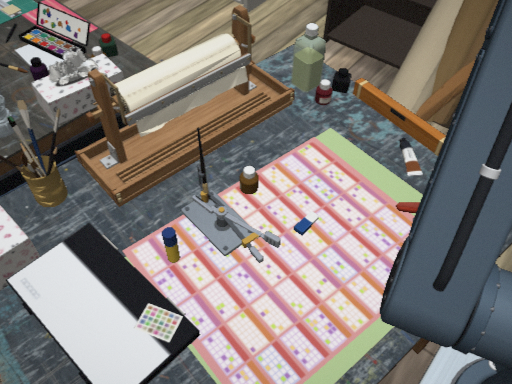

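View pics/top1.png

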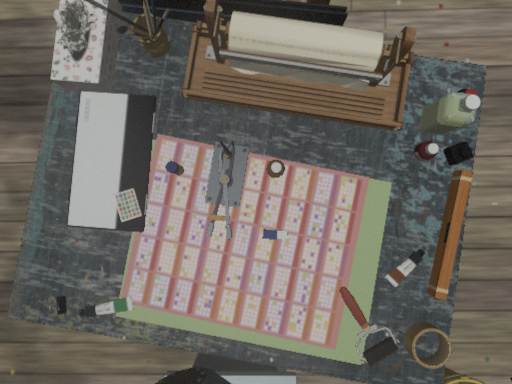

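The clamp sits at about (222,180) in the top view, with its jaws pointing away from the robot. The bystanders there are the glue stick (174,168), the ink (275,169) and the eraser (275,235). I'll enlarge both views.

```bash
cat > h.py <<'E'
from rig import bot, vision
import numpy as np, cv2
def ray(n,u,v,info=None):
    i=info or vision.camera_info(n); f=192/np.tan(np.radians(i["vertical_fov"]/2))
    x,y=(u-i["cx"])/f,(v-i["cy"])/f
    if n=="wrist":
        r=np.hypot(x,y); d=np.array([x/r*np.sin(r),y/r*np.sin(r),np.cos(r)]) if r>1e-9 else np.array([0,0,1.])
    else: d=np.array([x,y,1.])
    return np.array(i["position"]),np.array(i["rotation"])@d
def onz(n,u,v,z,info=None):
    p,d=ray(n,u,v,info); return p+d*(z-p[2])/d[2]
def proj(n,P,info=None):
    i=info or vision.camera_info(n); f=192/np.tan(np.radians(i["vertical_fov"]/2))
    c=np.array(i["rotation"]).T@(np.array(P)-i["position"])
    if n=="wrist":
        r=np.hypot(c[0],c[1]); t=np.arctan2(r,c[2]); return i["cx"]+f*t*c[0]/r, i["cy"]+f*t*c[1]/r
    return i["cx"]+f*c[0]/c[2], i["cy"]+f*c[1]/c[2]
E
python3 - <<'E'
import cv2
p=cv2.imread('pics/top1.png')[125:250,150:300]; cv2.imwrite('pics/top1z.png',cv2.resize(p,(720,600),interpolation=cv2.INTER_CUBIC))
p=cv2.imread('pics/scene1.png')[170:280,150:300]; cv2.imwrite('pics/scene1z.png',cv2.resize(p,(750,550),interpolation=cv2.INTER_CUBIC))
E
```

```text
(no output)
```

View pics/top1z.png

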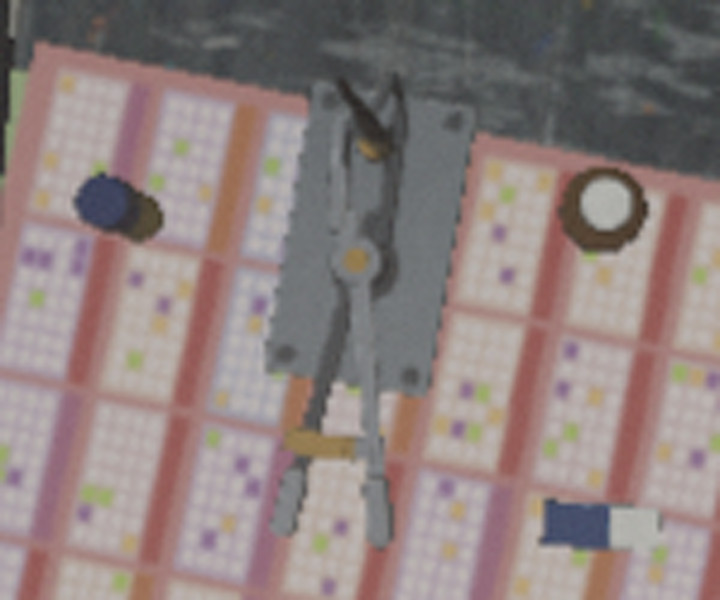

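View pics/scene1z.png

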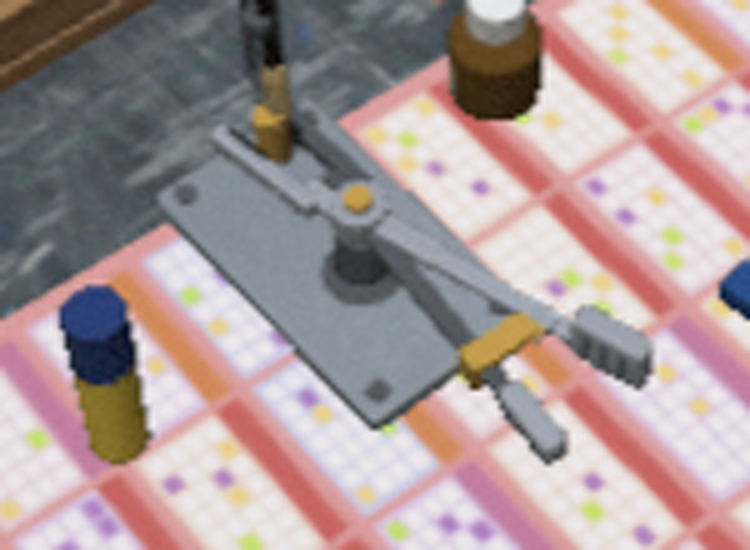

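Run:
```python
from h import *
f=lambda a,b:(150+(a+.5)/4.8-.5,125+(b+.5)/4.8-.5)
g=lambda a,b:(150+a/5,170+b/5)
I=vision.camera_info("top")
def o(a,b,z): return onz("top",*f(a,b),z,I).round(4)
c=[o(*q,.012) for q in [(312,85),(475,108),(428,395),(268,368)]]
print("corners",c, sum(c)/4)
fw=(c[0]+c[1]-c[2]-c[3]); print("yaw",np.degrees(np.arctan2(fw[1],fw[0])),np.linalg.norm(fw)/2,np.linalg.norm(c[0]+c[3]-c[1]-c[2])/2)
print("pivot",[o(355,260,z) for z in(.06,.066)])
print("tab far/near",o(374,480,.07),o(380,545,.07),o(377,512,.07))
print("fixed tip",o(286,532,.06),"near arm",o(287,472,.06))
print("glue top",o(105,203,.089),"ink",o(605,205,.06),"eraser",o(600,527,.013))
print("tab in scene",proj("scene",o(377,512,.07)), "pivot scene",proj("scene",o(355,260,.062)))
```

```text
corners [array([0.7072, 0.0294, 0.012 ]), array([ 0.6942, -0.0532,  0.012 ]), array([ 0.5496, -0.0281,  0.012 ]), array([0.564 , 0.0524, 0.012 ])] [6.2875e-01 1.2500e-04 1.2000e-02]
yaw -9.488147111122379 0.14589589610403728 0.0826927596588722
pivot [array([0.6146, 0.0038, 0.06  ]), array([0.6141, 0.0032, 0.066 ])]
tab far/near [ 0.5102 -0.0053  0.07  ] [ 0.4798 -0.0079  0.07  ] [ 0.4952 -0.0066  0.07  ]
fixed tip [0.4855 0.0376 0.06  ] near arm [0.5139 0.0369 0.06  ]
glue top [0.6405 0.1175 0.089 ] ink [ 0.6394 -0.1159  0.06  ] eraser [ 0.4832 -0.1133  0.013 ]
tab in scene (np.float64(272.93326315590434), np.float64(235.85114877530512)) pivot scene (np.float64(221.96697879650736), np.float64(210.3038544665006))
```

Emit:
jog_arm(rows=[{"dp":[44,-39,0],"turn":[0,0,-6],"grip":0},{"dp":[88,-78,0],"turn":[0,0,-12],"grip":0},{"dp":[131,-117,0],"turn":[0,0,-18],"grip":0},{"dp":[175,-156,0],"turn":[0,0,-25],"grip":0},{"dp":[219,-195,0],"turn":[0,0,-31],"grip":0},{"dp":[262,-234,0],"turn":[0,0,-37],"grip":0},{"dp":[306,-273,0],"turn":[0,0,-43],"grip":0},{"dp":[350,-312,0],"turn":[0,0,-49],"grip":0},{"dp":[394,-351,0],"turn":[0,0,-56],"grip":0},{"dp":[424,-377,0],"turn":[0,0,-62],"grip":0}])

```text
time_s: 1.1
position: [0.4604, -0.1133, 0.2334]
tcp_rot: [[0.066, 0.998, -0.0], [0.998, -0.066, 0.0], [0.0, -0.0, -1.0]]
force: [0.7, -1.2, -0.8]
opening: 0.172
```

Emit:
jog_arm(rows=[{"dp":[0,0,0],"turn":[0,0,0],"grip":0},{"dp":[0,0,0],"turn":[0,0,0],"grip":0},{"dp":[0,0,0],"turn":[0,0,0],"grip":0}])

```text
time_s: 1.4
position: [0.4599, -0.1161, 0.2334]
tcp_rot: [[0.071, 0.997, -0.0], [0.997, -0.071, -0.0], [-0.0, -0.0, -1.0]]
force: [-0.8, 0.1, 0.2]
opening: 0.012
```

Run:
```python
from h import *
s=bot.read_state(); print(s['position'],s['tcp_rot'],s['opening'],s['force'],s['joint_positions'])
i=vision.camera_info("wrist"); print(i)
p,d=vision.capture("wrist"); cv2.imwrite("pics/w1.png",cv2.resize(p[:,:,::-1],(768,576)))
import pickle; pickle.dump(i,open('w1.pkl','wb'))
```

```text
[ 0.45986332 -0.11612925  0.23339089] [[ 7.08815897e-02  9.97484623e-01 -4.76619303e-04]
 [ 9.97484654e-01 -7.08817709e-02 -3.74551468e-04]
 [-4.07392950e-04 -4.48871636e-04 -9.99999816e-01]] 0.012012360966803623 [-0.76498657  0.09480685  0.23226645] [-2.76867579e+01  1.86895237e+01  1.03102060e+02 -3.72796900e-02
  5.82226324e+01 -2.36024918e+01]
{'vertical_fov': 65.70646984690485, 'cx': 255.63837077413956, 'cy': 183.44470673235114, 'position': array([ 0.46545966, -0.04712885,  0.38458213]), 'rotation': array([[ 9.97461928e-01, -6.86367379e-02, -1.89393724e-02],
       [-7.11971653e-02, -9.64511602e-01, -2.54260367e-01],
       [-8.15642263e-04,  2.54963465e-01, -9.66950343e-01]])}
```

View pics/w1.png

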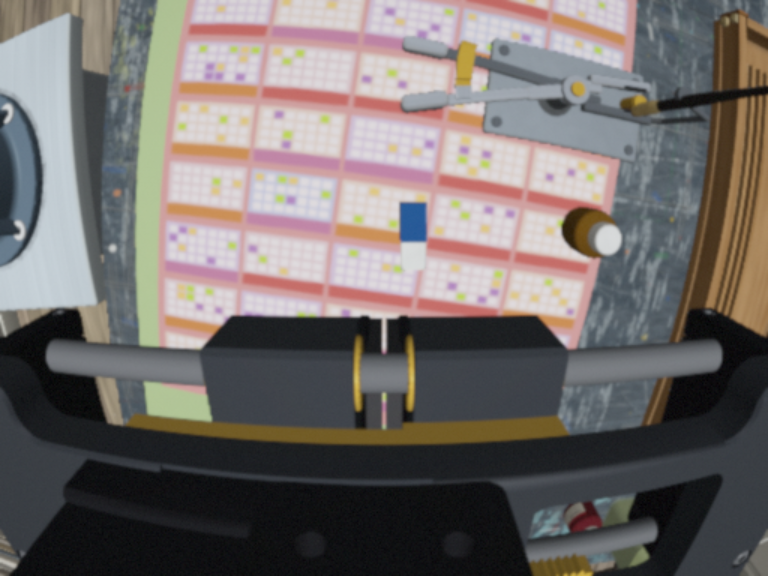

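Run:
```python
import cv2
p=cv2.imread('pics/w1.png')[20:160,390:690]; cv2.imwrite('pics/w1z.png',cv2.resize(p,(800,373),interpolation=cv2.INTER_CUBIC))
p=cv2.imread('pics/w1.png')[25:125,395:495]; cv2.imwrite('pics/w1zz.png',cv2.resize(p,(600,600),interpolation=cv2.INTER_CUBIC))
```

```text
(no output)
```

View pics/w1zz.png

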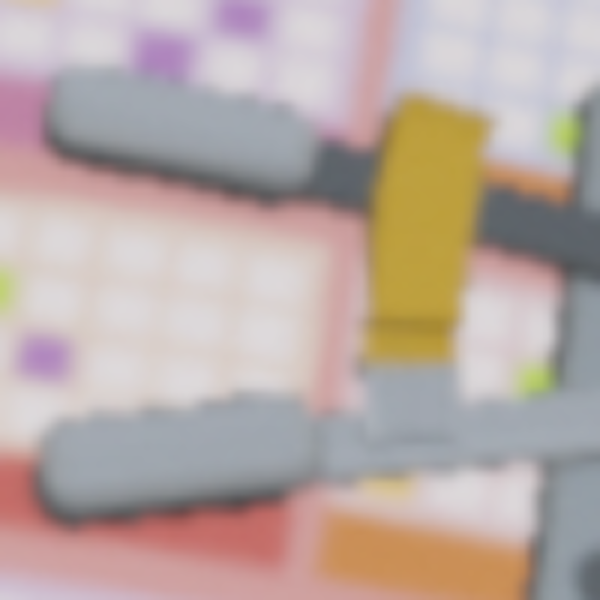

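Run:
```python
from h import *
import pickle
I=pickle.load(open('w1.pkl','rb'))
def o(a,b,z): return onz("wrist",(395+(a+.5)/6)/1.5-.5,(25+(b+.5)/6)/1.5-.5,z,I).round(4)
print("tab ctr",o(180,455,.07),"outer",o(75,508,.07),o(305,476,.07),"inner",o(60,430,.07),o(300,398,.07),"ends",o(42,470,.07),o(318,440,.07))
print("fixed ctr",o(180,125,.06),"inner edge",o(80,145,.06),o(270,190,.06),"ends",o(48,105,.06),o(318,150,.06))
print("ratchet",o(430,100,.065),o(470,330,.065))
P=lambda a,b:onz("wrist",(a+.5)/1.5-.5,(b+.5)/1.5-.5,.064,I)
print("pivot",P(577,89))
```

```text
tab ctr [ 0.4966 -0.0063  0.07  ] outer [ 0.484 -0.012  0.07 ] [ 0.5111 -0.0094  0.07  ] inner [ 0.4829 -0.0026  0.07  ] [ 0.5112 -0.      0.07  ] ends [ 0.4805 -0.0072  0.07  ] [ 0.5129 -0.0052  0.07  ]
fixed ctr [0.5008 0.0367 0.06  ] inner edge [0.4885 0.0346 0.06  ] [0.511  0.0279 0.06  ] ends [0.4851 0.04   0.06  ] [0.5173 0.0329 0.06  ]
ratchet [0.5306 0.0379 0.065 ] [0.5331 0.0087 0.065 ]
pivot [0.61478482 0.00311855 0.064     ]
```

Emit:
jog_arm(rows=[{"dp":[37,15,0],"turn":[0,0,0],"grip":0},{"dp":[73,30,0],"turn":[0,0,0],"grip":0},{"dp":[73,30,40],"turn":[0,0,0],"grip":0},{"dp":[73,30,80],"turn":[0,0,0],"grip":0},{"dp":[73,30,115],"turn":[0,0,0],"grip":0},{"dp":[73,30,140],"turn":[0,0,0],"grip":0},{"dp":[73,30,150],"turn":[0,0,0],"grip":0},{"dp":[73,30,150],"turn":[0,0,0],"grip":0},{"dp":[73,30,150],"turn":[0,0,0],"grip":0}])

```text
time_s: 2.35
position: [0.4958, -0.0457, 0.0843]
tcp_rot: [[0.072, 0.997, 0.001], [0.997, -0.072, -0.0], [-0.0, 0.001, -1.0]]
force: [-0.3, -0.4, 0.2]
opening: 0.003
```

Run:
```python
from h import *
s=bot.read_state(); print(s['position'],s['force'])
p,d=vision.capture("wrist"); cv2.imwrite("pics/w2.png",cv2.resize(p[:,:,::-1],(768,576)))
p,d=vision.capture("scene"); cv2.imwrite("pics/s2.png",cv2.resize(p[150:290,180:360,::-1],(720,560)))
```

```text
[ 0.4958231  -0.04569121  0.08425234] [-0.28392814 -0.37921084  0.17399991]
```

View pics/w2.png

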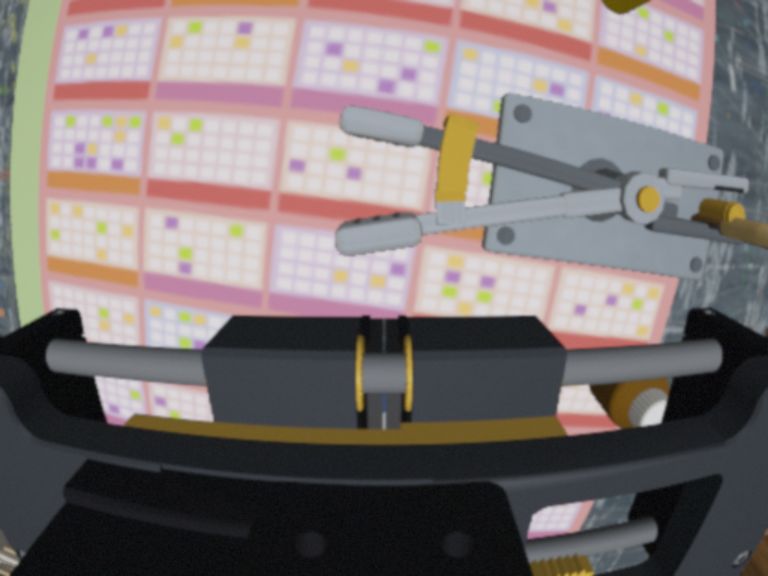

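View pics/s2.png

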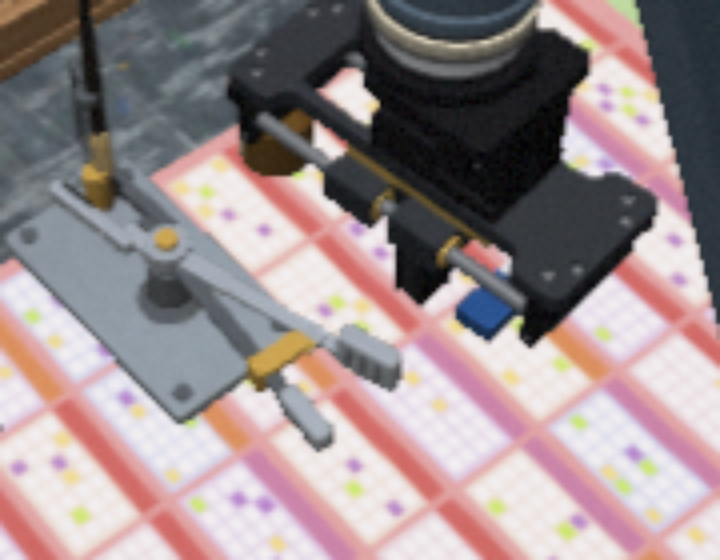

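Emit:
jog_arm(rows=[{"dp":[0,0,12],"turn":[0,0,0],"grip":0},{"dp":[0,0,22],"turn":[0,0,0],"grip":0},{"dp":[6,0,22],"turn":[0,0,0],"grip":0},{"dp":[12,0,22],"turn":[0,0,0],"grip":0},{"dp":[18,0,22],"turn":[0,0,0],"grip":0},{"dp":[18,0,22],"turn":[0,0,0],"grip":0},{"dp":[18,0,22],"turn":[0,0,0],"grip":0}])

```text
time_s: 3.15
position: [0.4966, -0.0263, 0.0618]
tcp_rot: [[0.069, 0.998, 0.0], [0.998, -0.069, -0.0], [-0.0, 0.0, -1.0]]
force: [-0.3, -0.6, -0.4]
opening: 0.007
```

Emit:
jog_arm(rows=[{"dp":[2,0,0],"turn":[0,0,0],"grip":0},{"dp":[2,0,0],"turn":[0,0,0],"grip":0}])

```text
time_s: 3.35
position: [0.4966, -0.0246, 0.0617]
tcp_rot: [[0.07, 0.998, 0.0], [0.998, -0.07, -0.0], [-0.0, 0.0, -1.0]]
force: [1.6, -0.8, 0.2]
opening: 0.004
```

Emit:
jog_arm(rows=[{"dp":[2,0,0],"turn":[0,0,0],"grip":0},{"dp":[2,0,0],"turn":[0,0,0],"grip":0}])

```text
time_s: 3.55
position: [0.4968, -0.0229, 0.0616]
tcp_rot: [[0.069, 0.998, 0.0], [0.998, -0.069, -0.0], [-0.0, 0.0, -1.0]]
force: [-0.3, -1.1, 0.5]
opening: 0.006
```

Emit:
jog_arm(rows=[{"dp":[2,0,0],"turn":[0,0,0],"grip":0},{"dp":[2,0,0],"turn":[0,0,0],"grip":0}])

```text
time_s: 3.75
position: [0.4969, -0.0207, 0.0616]
tcp_rot: [[0.07, 0.998, 0.0], [0.998, -0.07, -0.0], [-0.0, 0.0, -1.0]]
force: [-0.9, -2.1, -0.1]
opening: -0.0
```

Emit:
jog_arm(rows=[{"dp":[2,0,0],"turn":[0,0,0],"grip":0},{"dp":[2,0,0],"turn":[0,0,0],"grip":0}])

```text
time_s: 3.95
position: [0.497, -0.0186, 0.0615]
tcp_rot: [[0.07, 0.998, 0.0], [0.998, -0.07, -0.0], [-0.0, 0.0, -1.0]]
force: [-0.6, -1.8, 0.0]
opening: 0.005
```

Emit:
jog_arm(rows=[{"dp":[2,0,0],"turn":[0,0,0],"grip":0},{"dp":[2,0,0],"turn":[0,0,0],"grip":0}])

```text
time_s: 4.15
position: [0.4971, -0.0165, 0.0616]
tcp_rot: [[0.07, 0.998, -0.0], [0.998, -0.07, 0.0], [0.0, -0.0, -1.0]]
force: [-0.6, -2.1, -0.3]
opening: 0.004
```

Emit:
jog_arm(rows=[{"dp":[2,0,0],"turn":[0,0,0],"grip":0},{"dp":[2,0,0],"turn":[0,0,0],"grip":0}])

```text
time_s: 4.35
position: [0.4972, -0.0145, 0.0615]
tcp_rot: [[0.07, 0.998, -0.0], [0.998, -0.07, 0.0], [0.0, -0.0, -1.0]]
force: [-0.1, -1.6, 1.0]
opening: 0.007
```

Emit:
jog_arm(rows=[{"dp":[2,0,0],"turn":[0,0,0],"grip":0},{"dp":[2,0,0],"turn":[0,0,0],"grip":0}])

```text
time_s: 4.55
position: [0.4974, -0.0128, 0.0615]
tcp_rot: [[0.069, 0.998, 0.0], [0.998, -0.069, -0.0], [-0.0, 0.0, -1.0]]
force: [0.1, -3.3, -1.2]
opening: 0.007
```

Emit:
jog_arm(rows=[{"dp":[1,0,0],"turn":[0,0,0],"grip":0},{"dp":[1,0,0],"turn":[0,0,0],"grip":0},{"dp":[1,0,0],"turn":[0,0,0],"grip":0}])

```text
time_s: 4.85
position: [0.4975, -0.0121, 0.0614]
tcp_rot: [[0.069, 0.998, -0.0], [0.998, -0.069, -0.001], [-0.001, -0.0, -1.0]]
force: [-0.5, -5.5, -2.0]
opening: 0.003
```

Emit:
jog_arm(rows=[{"dp":[1,0,0],"turn":[0,0,0],"grip":0},{"dp":[1,0,0],"turn":[0,0,0],"grip":0}])

```text
time_s: 5.05
position: [0.4976, -0.0113, 0.0615]
tcp_rot: [[0.069, 0.998, 0.0], [0.998, -0.069, -0.001], [-0.001, 0.0, -1.0]]
force: [-0.9, -6.7, -1.6]
opening: 0.007
```

Emit:
jog_arm(rows=[{"dp":[1,0,0],"turn":[0,0,0],"grip":0},{"dp":[1,0,0],"turn":[0,0,0],"grip":0}])

```text
time_s: 5.25
position: [0.4977, -0.0105, 0.0614]
tcp_rot: [[0.069, 0.998, 0.0], [0.998, -0.069, -0.001], [-0.001, 0.0, -1.0]]
force: [-0.4, -8.0, -2.8]
opening: 0.007
```

Emit:
jog_arm(rows=[{"dp":[1,0,0],"turn":[0,0,0],"grip":0},{"dp":[1,0,0],"turn":[0,0,0],"grip":0}])

```text
time_s: 5.45
position: [0.4978, -0.0099, 0.0614]
tcp_rot: [[0.068, 0.998, -0.0], [0.998, -0.068, -0.002], [-0.002, 0.0, -1.0]]
force: [-1.5, -9.0, -3.6]
opening: 0.002
```

Emit:
jog_arm(rows=[{"dp":[0.5,0,0],"turn":[0,0,0],"grip":0},{"dp":[0.5,0,0],"turn":[0,0,0],"grip":0}])

```text
time_s: 5.65
position: [0.4978, -0.0096, 0.0613]
tcp_rot: [[0.068, 0.998, -0.0], [0.998, -0.068, -0.002], [-0.002, 0.0, -1.0]]
force: [-0.5, -9.8, -2.4]
opening: 0.006
```

Emit:
jog_arm(rows=[{"dp":[0.5,0,0],"turn":[0,0,0],"grip":0},{"dp":[0.5,0,0],"turn":[0,0,0],"grip":0}])

```text
time_s: 5.85
position: [0.4978, -0.0092, 0.0613]
tcp_rot: [[0.068, 0.998, -0.0], [0.998, -0.068, -0.002], [-0.002, 0.0, -1.0]]
force: [-1.4, -8.8, -3.1]
opening: 0.001
```

Emit:
jog_arm(rows=[{"dp":[0.5,0,0],"turn":[0,0,0],"grip":0},{"dp":[0.5,0,0],"turn":[0,0,0],"grip":0}])

```text
time_s: 6.05
position: [0.4978, -0.0088, 0.0613]
tcp_rot: [[0.068, 0.998, -0.0], [0.998, -0.068, -0.002], [-0.002, -0.0, -1.0]]
force: [-0.9, -10.4, -3.7]
opening: 0.007
```

Emit:
jog_arm(rows=[{"dp":[0.5,0,0],"turn":[0,0,0],"grip":0},{"dp":[0.5,0,0],"turn":[0,0,0],"grip":0}])

```text
time_s: 6.25
position: [0.4979, -0.0084, 0.0613]
tcp_rot: [[0.068, 0.998, -0.0], [0.998, -0.068, -0.002], [-0.002, -0.0, -1.0]]
force: [-2.6, -10.5, -3.1]
opening: 0.005
```

Run:
```python
from h import *
I=vision.camera_info("wrist")
p,d=vision.capture("wrist"); cv2.imwrite("pics/w3.png",cv2.resize(p[60:220,190:510,::-1],(800,400),interpolation=cv2.INTER_CUBIC))
import pickle; pickle.dump(I,open('w3.pkl','wb'))
s=bot.read_state(); print(s['position'],s['force'])
```

```text
[ 0.49787456 -0.00834215  0.06129642] [ -2.2315599  -10.70120246  -4.14014464]
```

View pics/w3.png

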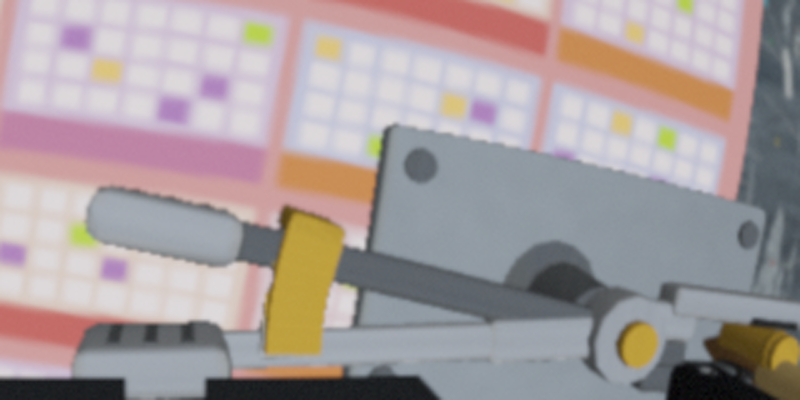

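The finger is bearing on the tab's outer face, around (150,350), and the ratchet arm is well engaged at (300,280). I'll keep pushing in half-millimetre steps.

Emit:
jog_arm(rows=[{"dp":[0.5,0,0],"turn":[0,0,0],"grip":0},{"dp":[0.5,0,0],"turn":[0,0,0],"grip":0}])

```text
time_s: 6.5
position: [0.498, -0.007, 0.0615]
tcp_rot: [[0.07, 0.998, 0.0], [0.998, -0.07, -0.001], [-0.001, 0.0, -1.0]]
force: [-0.8, -4.7, 0.3]
opening: 0.002
```

Emit:
jog_arm(rows=[{"dp":[0.5,0,0],"turn":[0,0,0],"grip":0},{"dp":[0.5,0,0],"turn":[0,0,0],"grip":0}])

```text
time_s: 6.7
position: [0.4979, -0.0059, 0.0617]
tcp_rot: [[0.07, 0.998, 0.0], [0.998, -0.07, -0.0], [-0.0, 0.0, -1.0]]
force: [-0.4, -4.6, 1.6]
opening: 0.008
```

Emit:
jog_arm(rows=[{"dp":[0.5,0,0],"turn":[0,0,0],"grip":0},{"dp":[0.5,0,0],"turn":[0,0,0],"grip":0}])

```text
time_s: 6.9
position: [0.498, -0.0053, 0.0617]
tcp_rot: [[0.069, 0.998, 0.0], [0.998, -0.069, -0.0], [-0.0, 0.0, -1.0]]
force: [-0.9, -5.3, 1.2]
opening: 0.006
```

The push fell from 10.7 to 4.7 N and the vertical force went away, so the tooth has probably dropped in. I'll back off and check.

Emit:
jog_arm(rows=[{"dp":[-1,0,0],"turn":[0,0,0],"grip":0},{"dp":[-1,0,0],"turn":[0,0,0],"grip":0}])

```text
time_s: 7.1
position: [0.498, -0.0063, 0.0617]
tcp_rot: [[0.07, 0.998, 0.0], [0.998, -0.07, -0.0], [-0.0, 0.0, -1.0]]
force: [-1.6, -4.9, 0.8]
opening: 0.005
```

Emit:
jog_arm(rows=[{"dp":[-1.5,0,0],"turn":[0,0,0],"grip":0},{"dp":[-1.5,0,0],"turn":[0,0,0],"grip":0}])

```text
time_s: 7.3
position: [0.4979, -0.0075, 0.0616]
tcp_rot: [[0.07, 0.998, 0.0], [0.998, -0.07, 0.0], [0.0, 0.0, -1.0]]
force: [-0.3, -3.4, 0.6]
opening: 0.003
```

Emit:
jog_arm(rows=[{"dp":[-2,0,0],"turn":[0,0,0],"grip":0},{"dp":[-2,0,0],"turn":[0,0,0],"grip":0}])

```text
time_s: 7.5
position: [0.4974, -0.0092, 0.0615]
tcp_rot: [[0.071, 0.998, -0.0], [0.998, -0.071, 0.001], [0.001, -0.0, -1.0]]
force: [-0.2, 0.5, 0.2]
opening: 0.005
```

Emit:
jog_arm(rows=[{"dp":[-3,0,0],"turn":[0,0,0],"grip":0},{"dp":[-3,0,0],"turn":[0,0,0],"grip":0}])

```text
time_s: 7.7
position: [0.4974, -0.0127, 0.0615]
tcp_rot: [[0.07, 0.998, -0.0], [0.998, -0.07, 0.0], [0.0, -0.0, -1.0]]
force: [-0.4, -0.6, 0.1]
opening: 0.005
```

Emit:
jog_arm(rows=[{"dp":[-5,0,0],"turn":[0,0,0],"grip":0},{"dp":[-10,0,0],"turn":[0,0,0],"grip":0},{"dp":[-15,0,0],"turn":[0,0,0],"grip":0},{"dp":[-15,0,0],"turn":[0,0,0],"grip":0},{"dp":[-15,0,0],"turn":[0,0,0],"grip":0}])

```text
time_s: 8.2
position: [0.4963, -0.028, 0.0616]
tcp_rot: [[0.071, 0.998, -0.0], [0.998, -0.071, 0.0], [0.0, -0.0, -1.0]]
force: [0.1, -0.6, 0.2]
opening: 0.006
```

Run:
```python
from h import *
I=vision.camera_info("wrist")
p,d=vision.capture("wrist"); cv2.imwrite("pics/w4.png",cv2.resize(p[60:220,190:510,::-1],(800,400),interpolation=cv2.INTER_CUBIC))
import pickle; pickle.dump(I,open('w4.pkl','wb'))
s=bot.read_state(); print(s['position'],s['force'])
```

```text
[ 0.49629651 -0.02777485  0.06154827] [-0.12552449 -0.39350672  0.75017109]
```

View pics/w4.png

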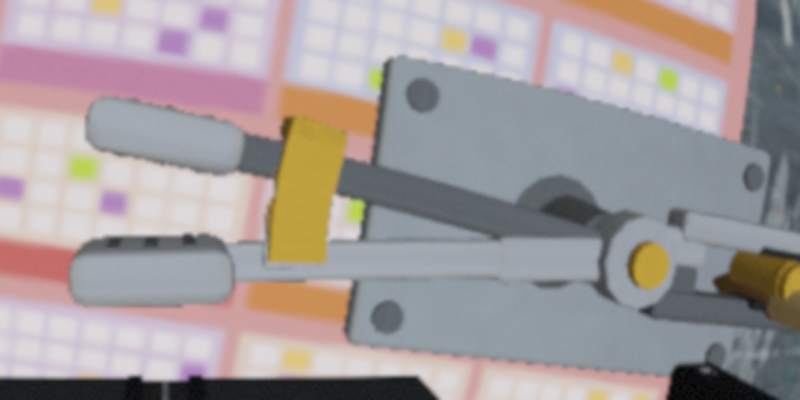

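The handle stays closed by itself, with the tab top at about (152,276) in the crop. I'll wait two seconds hands-off and measure the tab.

Emit:
jog_arm(rows=[{"dp":[0,0,0],"turn":[0,0,0],"grip":0},{"dp":[0,0,0],"turn":[0,0,0],"grip":0},{"dp":[0,0,0],"turn":[0,0,0],"grip":0},{"dp":[0,0,0],"turn":[0,0,0],"grip":0},{"dp":[0,0,0],"turn":[0,0,0],"grip":0},{"dp":[0,0,0],"turn":[0,0,0],"grip":0},{"dp":[0,0,0],"turn":[0,0,0],"grip":0},{"dp":[0,0,0],"turn":[0,0,0],"grip":0},{"dp":[0,0,0],"turn":[0,0,0],"grip":0},{"dp":[0,0,0],"turn":[0,0,0],"grip":0}])

```text
time_s: 9.25
position: [0.4964, -0.0277, 0.0616]
tcp_rot: [[0.07, 0.998, 0.0], [0.998, -0.07, -0.0], [0.0, 0.0, -1.0]]
force: [0.1, -0.5, -0.8]
opening: 0.005
```

Emit:
jog_arm(rows=[{"dp":[0,0,0],"turn":[0,0,0],"grip":0},{"dp":[0,0,0],"turn":[0,0,0],"grip":0},{"dp":[0,0,0],"turn":[0,0,0],"grip":0},{"dp":[0,0,0],"turn":[0,0,0],"grip":0},{"dp":[0,0,0],"turn":[0,0,0],"grip":0},{"dp":[0,0,0],"turn":[0,0,0],"grip":0},{"dp":[0,0,0],"turn":[0,0,0],"grip":0},{"dp":[0,0,0],"turn":[0,0,0],"grip":0},{"dp":[0,0,0],"turn":[0,0,0],"grip":0},{"dp":[0,0,0],"turn":[0,0,0],"grip":0}])

```text
time_s: 10.25
position: [0.4964, -0.0277, 0.0616]
tcp_rot: [[0.07, 0.998, 0.0], [0.998, -0.07, -0.0], [-0.0, 0.0, -1.0]]
force: [0.6, -0.7, -0.4]
opening: 0.007
```

Run:
```python
from h import *
import pickle
I=pickle.load(open('w4.pkl','rb'))
def o(a,b,z): return onz("wrist",190+(a+.5)/2.5-.5,60+(b+.5)/2.5-.5,z,I).round(4)
print("tab ctr",o(152,276,.07),"outer",o(95,303,.07),o(215,303,.07),"inner",o(90,248,.07),o(215,246,.07),"ends",o(71,275,.07),o(233,270,.07))
print("fixed inner",o(110,150,.06),o(220,172,.06), "ratchet low",o(300,262,.065),o(268,255,.065))
print(vision.capture("wrist")[0].shape, bot.read_state()['time_s'])
```

```text
tab ctr [0.4971 0.0104 0.07  ] outer [0.4854 0.0058 0.07  ] [0.5091 0.0041 0.07  ] inner [0.4854 0.0169 0.07  ] [0.5098 0.0156 0.07  ] ends [0.4811 0.0118 0.07  ] [0.5131 0.0105 0.07  ]
fixed inner [0.4901 0.0353 0.06  ] [0.5123 0.0292 0.06  ] ratchet low [0.5273 0.0102 0.065 ] [0.5208 0.0121 0.065 ]
(384, 512, 3) 10.3
```

Emit:
jog_arm(rows=[{"dp":[-5,0,-15],"turn":[0,0,0],"grip":0},{"dp":[-5,0,-36],"turn":[0,0,0],"grip":0},{"dp":[15,-2,-36],"turn":[0,0,0],"grip":0},{"dp":[32,-5,-36],"turn":[0,0,0],"grip":0},{"dp":[42,-5,-36],"turn":[0,0,0],"grip":0},{"dp":[42,-5,-36],"turn":[0,0,0],"grip":0},{"dp":[42,-5,-36],"turn":[0,0,0],"grip":0}])

```text
time_s: 11.0
position: [0.4945, 0.0145, 0.0975]
tcp_rot: [[0.069, 0.998, 0.0], [0.998, -0.069, -0.0], [-0.0, 0.0, -1.0]]
force: [-0.2, 0.2, 0.2]
opening: 0.007
```

Run:
```python
from h import *
p,d=vision.capture("scene"); cv2.imwrite("pics/s5.png",cv2.resize(p[150:290,180:360,::-1],(720,560),interpolation=cv2.INTER_CUBIC))
s=bot.read_state(); print(s['position'],s['force'])
```

```text
[0.49456792 0.01421362 0.09743891] [0.06390539 0.05822868 0.30890214]
```

View pics/s5.png

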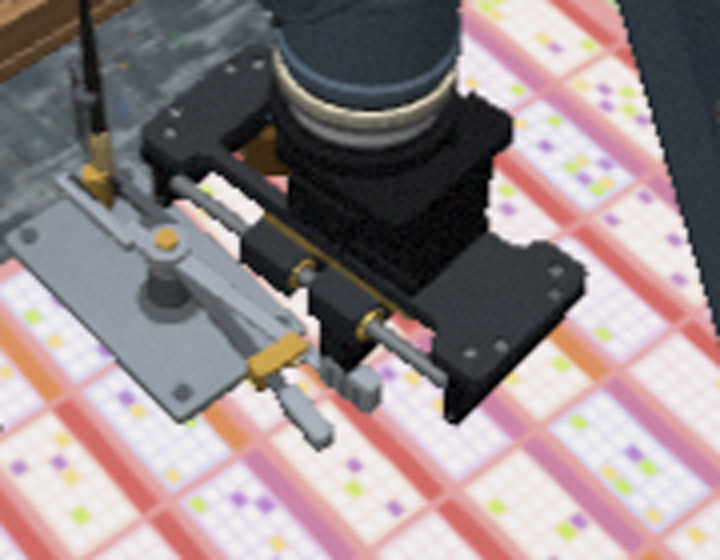

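The finger is above the tab, and the jaw and ratchet are still closed. Next I press down.

Emit:
jog_arm(rows=[{"dp":[0,0,7],"turn":[0,0,0],"grip":0},{"dp":[0,0,14],"turn":[0,0,0],"grip":0},{"dp":[0,0,14],"turn":[0,0,0],"grip":0},{"dp":[0,0,14],"turn":[0,0,0],"grip":0}])

```text
time_s: 11.45
position: [0.494, 0.0144, 0.083]
tcp_rot: [[0.07, 0.998, -0.001], [0.998, -0.07, 0.0], [0.0, -0.001, -1.0]]
force: [0.2, -0.2, 0.2]
opening: 0.0
```

Emit:
jog_arm(rows=[{"dp":[0,0,2],"turn":[0,0,0],"grip":0},{"dp":[0,0,2],"turn":[0,0,0],"grip":0}])

```text
time_s: 11.65
position: [0.4943, 0.0145, 0.0814]
tcp_rot: [[0.07, 0.998, -0.0], [0.998, -0.07, 0.0], [0.0, -0.0, -1.0]]
force: [-0.0, 0.1, -0.4]
opening: 0.004
```

Emit:
jog_arm(rows=[{"dp":[0,0,1],"turn":[0,0,0],"grip":0},{"dp":[0,0,2],"turn":[0,0,0],"grip":0},{"dp":[0,0,2],"turn":[0,0,0],"grip":0}])

```text
time_s: 11.95
position: [0.4943, 0.0145, 0.0798]
tcp_rot: [[0.07, 0.998, 0.0], [0.998, -0.07, -0.0], [-0.0, 0.0, -1.0]]
force: [0.2, 0.1, 2.0]
opening: 0.003
```

Emit:
jog_arm(rows=[{"dp":[0,0,1],"turn":[0,0,0],"grip":0},{"dp":[0,0,1],"turn":[0,0,0],"grip":0}])

```text
time_s: 12.15
position: [0.4946, 0.0145, 0.0786]
tcp_rot: [[0.07, 0.998, 0.001], [0.998, -0.07, -0.0], [-0.0, 0.001, -1.0]]
force: [-0.2, 0.4, -0.3]
opening: 0.007
```

Emit:
jog_arm(rows=[{"dp":[0,0,1],"turn":[0,0,0],"grip":0},{"dp":[0,0,1],"turn":[0,0,0],"grip":0}])

```text
time_s: 12.35
position: [0.4942, 0.0147, 0.0772]
tcp_rot: [[0.07, 0.998, -0.0], [0.998, -0.07, 0.0], [0.0, -0.0, -1.0]]
force: [0.1, 0.0, 0.1]
opening: 0.006
```

Emit:
jog_arm(rows=[{"dp":[0,0,1],"turn":[0,0,0],"grip":0},{"dp":[0,0,1],"turn":[0,0,0],"grip":0}])

```text
time_s: 12.55
position: [0.4942, 0.0146, 0.0763]
tcp_rot: [[0.07, 0.998, -0.0], [0.998, -0.07, 0.0], [0.0, -0.0, -1.0]]
force: [0.1, -0.3, 0.3]
opening: 0.005
```

Emit:
jog_arm(rows=[{"dp":[0,0,-20],"turn":[0,0,0],"grip":0},{"dp":[0,0,-60],"turn":[0,0,0],"grip":0},{"dp":[0,0,-90],"turn":[0,0,0],"grip":0},{"dp":[0,0,-90],"turn":[0,0,0],"grip":0},{"dp":[-70,0,-90],"turn":[0,0,0],"grip":0},{"dp":[-100,0,-90],"turn":[0,0,0],"grip":0},{"dp":[-100,0,-90],"turn":[0,0,0],"grip":0},{"dp":[-100,0,-90],"turn":[0,0,0],"grip":0}])

```text
time_s: 13.35
position: [0.4866, -0.086, 0.1657]
tcp_rot: [[0.073, 0.997, -0.002], [0.997, -0.073, 0.001], [0.001, -0.002, -1.0]]
force: [-0.2, 0.8, 0.9]
opening: 0.003
```

Run:
```python
from h import *
I=vision.camera_info("wrist")
p,d=vision.capture("wrist"); cv2.imwrite("pics/w6.png",cv2.resize(p[:,:,::-1],(768,576),interpolation=cv2.INTER_CUBIC))
p,d=vision.capture("scene"); cv2.imwrite("pics/s6.png",cv2.resize(p[150:290,150:330,::-1],(720,560),interpolation=cv2.INTER_CUBIC))
import pickle; pickle.dump(I,open('w6.pkl','wb'))
s=bot.read_state(); print(s['position'],s['force'])
```

```text
[ 0.48652032 -0.08414978  0.16582909] [-0.55454396 -0.0237628  -0.28308146]
```

View pics/w6.png

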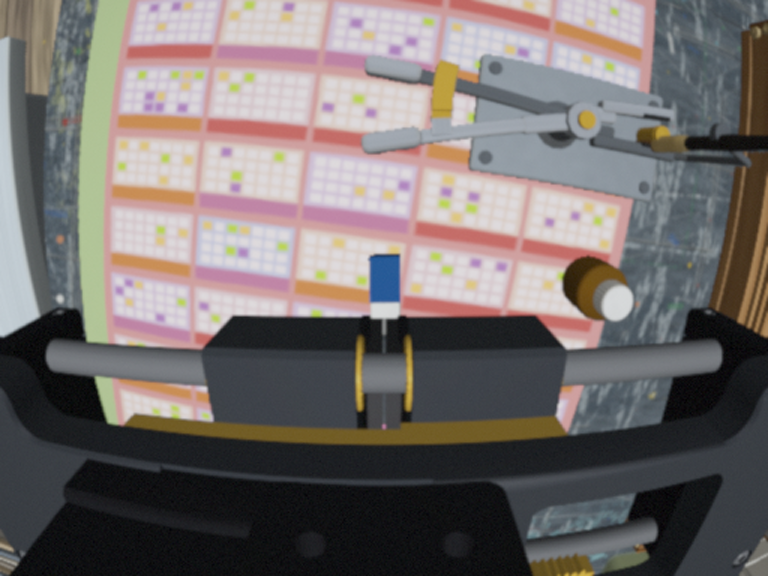

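View pics/s6.png

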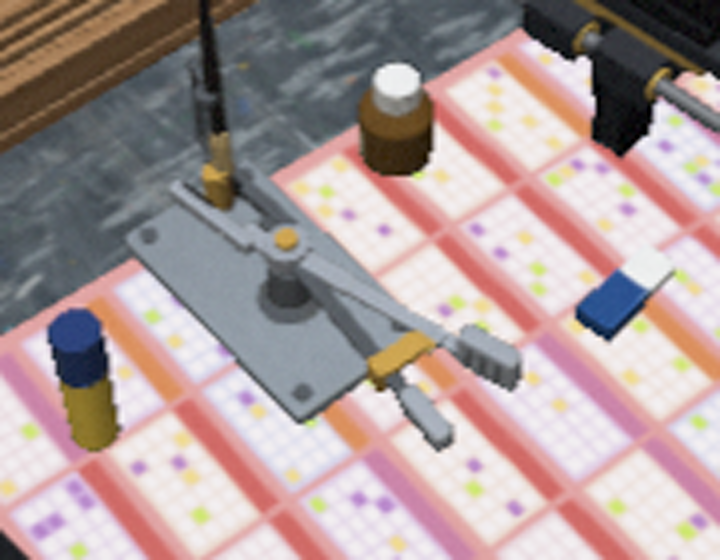

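The clamp is open again, with the tab at about (392,139) and the pivot at (585,120) in the wrist view. The bystanders look undisturbed. I'll check the tab against its starting position.

Run:
```python
from h import *
import pickle
I=pickle.load(open('w6.pkl','rb'))
P=lambda a,b,z:onz("wrist",(a+.5)/1.5-.5,(b+.5)/1.5-.5,z,I).round(4)
print(P(392,139,.07),P(585,120,.064))
# scene: compare tab region before/after
a=cv2.imread('pics/scene1.png'); b,_=vision.capture("scene"); b=b[:,:,::-1]
d=cv2.absdiff(a,b).max(2)
for n,(y0,y1,x0,x1) in dict(clamp=(175,265,182,285),glue=(225,265,160,185),ink=(165,195,238,262),eraser=(215,238,292,320)).items(): print(n,d[y0:y1,x0:x1].mean(),(d[y0:y1,x0:x1]>60).sum())
s=bot.read_state(); print(s['time_s'],s['force'],s['qvel'].round(2))
```

```text
[ 0.4974 -0.0053  0.07  ] [0.6141 0.0037 0.064 ]
clamp 8.267637540453075 0
glue 8.079 0
ink 7.095833333333333 0
eraser 8.178571428571429 0
13.5 [ 1.12950472  0.44376136 -0.2449113 ] [ 0.64 -0.32 -0.16 -0.2   0.01 -0.15]
```

The scene view matches the starting picture, with no changed pixels at the clamp or the bystanders. I'm handing it in.

```bash
python3 -c "
from rig import bot
print(bot.hand_in())"
```

```text
the job is handed in; nothing more can be done
None
```

The clamp was closed to the first notch, held hands-off, then released to fully open, and I've handed the job in; it reports no verdict.

- **Closing:** I pushed the tab's outer side with the shut fingers. The push rose to about 10.7 N, then dropped to 4.7 N as the tooth fell in. It kept moving another 2–3 mm while I confirmed the drop, inside the roughly 4.8 mm before crushing. I had no direct reading of the force on the ferrule.
- **Holding:** I backed off and the handle stayed closed in the picture. I stayed clear for more than 2 s.
- **Releasing:** I pressed the tab top down about 2–3 mm. The force rose to about 2 N, then fell to zero as the handle sprang open. I then lifted clear.

**Last checks:** The tab is back within about 1–2 mm of where it started, which is the limit of the measurement. The scene picture shows no changed pixels at the clamp, glue stick, ink bottle or eraser. The wrist force was within its usual noise (about 1 N), and the job had taken 13.5 s.

**Disagreement:** The camera put the locked tab's travel at about 17 mm, while the finger contact gave about 13.5 mm. Both put the lock above the required 0.09 rad, at about 0.11 to 0.14.

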